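# Show the column inlet to the inspection camera

## Task

Swing the lid of the clamshell column heater well back, lift the steel column out and show its inlet end, the one with the red ring tag, to the inspection camera: column in line with the lens barrel, the inlet tip centred on the lens and about 40 mm in front of it. Finish while still holding the column there, steady in the gripper and touching nothing else. Do not push against the camera or its stand, and do not tip over or shove aside the small bottle or the beaker.

Things in the scene. Friction and masses are not known exactly. Their poses are not given: they have to be found in the camera images.
- heater: clamshell column heater, fixed: grey base 96 x 132 x 8 mm, two aluminium blocks 62 (x) x 22 (y) mm at y = +-47 mm, top 40 mm up, with a groove 12 mm wide along y, floor 30 mm up. Between them a 72 mm window, clear down to the base from x = -48 to +26 mm. Unplugged cable behind. Origin: centre of underside on the bench; x to the hinge side, y along the column to the inlet, z up
- heater_lid (a joint): lid angle, rad: 0 shut (flat over the column), grows as it swings up and back, stop at 2.2. Stiff hinge (0.14 N m): the 220 g lid stays where it is left. Two pads 13 mm thick lie over the blocks, joined by the handle bar; the middle 72 mm is open. Shut, it is at most 59 mm above the bench; at about 2 rad it is clear of a gripper over the groove. At the start up to 0.06
- lid_hinge (a point): fixed point: middle of the hinge pin, which runs along the heater's y axis 42 mm above the bench, 42 mm to the +x side of the heater's middle; axes as the heater
- lid_handle (a point): middle of the lid's handle, a black round grip 10 mm thick, 64 mm long, along the heater's y; it can turn between the fingers. 90.4 mm from the hinge pin: shut, 90 mm towards -x and 9 mm above it, 12 mm clear of the blocks behind, free above and for 38 mm below. Moves and turns with the lid
- column: steel separation column 182 mm long, about 110 g: rod 9.6 mm thick, bare for 60 mm either side of the middle, with a 15 mm nut and a thin stub at each end. Lies in the heater's groove under the lid, its axis 35 mm above the bench. Origin: mid length, 6.5 mm below the rod's axis; z up, y along the column to the inlet
- inlet_tip (a point): tip of the column's inlet end, on its axis, 91 mm from mid length; this end carries the red ring tag (17 mm across, behind the nut). Axes as the column: y points out through the tip
- camera: inspection camera's stand, fixed to the bench: white round foot 110 mm across, steel post 16 mm thick and 308 mm high, standing 30 mm behind the pivot of the camera head. Origin: on the bench under that pivot; the camera looks to its -x side
- lens (a point): centre of the camera's lens on the front of the head (white and grey barrel, 43 mm across in front, 85 mm long), 75 mm ahead of its pivot, which is 230 mm above the bench. The lens looks along this point's -x axis, dipping 6 to 23 degrees below level; the point's y is level
- buffer_bottle: small clear bottle with blue cap, 56 mm across, 103 mm high, left of the heater; leave standing. Origin: centre of underside
- beaker: clear beaker, 60 mm across, 72 mm high, in front to the left; leave standing. Origin: centre of underside
- door_edge (a point): lower corner at the free edge of an open instrument door, right of the work; fixed. The edge rises 170 mm from here and the door runs back to the tall black instrument stack behind right (nearest corner about 0.6 m ahead, 0.15 m right of the robot). An arm starting on the right must draw in towards the robot to swing past it

How it is judged:
On the way, in this order (a step that is already met when the one before it is completed fails the run):
1. the heater's lid is swung open (beyond 1.4 rad) while the column still lies in its groove (value of joint heater_lid above 1.4 rad and z of column in the frame of heater below 0.04 m), for 0.2 s.
2. the column is lifted out, more than 50 mm above its place, in the fingers and clear of the heater (z of column in the frame of heater above 0.08 m and contact force between the fingers and column above 1 N and contact force between column and heater below 0.1 N), for 0.2 s.
At the end, for the whole second after the job is handed in: the column is held still in the fingers, more than 100 mm above the bench, touching neither heater nor camera, with the inlet tip 28 to 52 mm in front of the lens, within 9 mm of the lens axis sideways and up-down, and the column within 0.14 rad (8 degrees) of the lens axis (x of inlet_tip in the frame of lens between -0.052 and -0.028 m and y of inlet_tip in the frame of lens between -0.009 and 0.009 m and z of inlet_tip in the frame of lens between -0.009 and 0.009 m and angle between the y axis of column and the x axis of lens, either way round below 0.14 rad and height (world z) of column above 0.1 m and linear speed of column below 0.02 m/s and angular speed of column below 0.15 rad/s and contact force between the fingers and column above 1 N and contact force between column and heater below 0.1 N and contact force between column and camera below 0.1 N); the arm keeps its last pose, push and grip.
It fails at once if the camera or its stand is pushed with more than 5 N by the robot or the column (contact force between any of the arm, the fingers, column and camera above 5 N).
It fails at once if the buffer bottle or the beaker is tipped over or shoved more than 40 mm (angle between any of buffer_bottle, beaker's own z axis and vertical above 0.5 rad or distance of any of buffer_bottle, beaker from where it was at the start of the episode above 0.04 m).
It also fails if it takes over 58 s, if anything falls off the work surface, if the arm or the gripper's body presses on something with over 40 N, if the wrist force passes 120 N, or if a joint passes its speed limit or range.

## Robot

A 6-joint arm with a two-finger parallel gripper is mounted at the origin on a cart in front of the work surface, level with it; the furniture and walls round the work are solid. World frame = base frame: x ahead of the robot, y to its left, z up, the work surface at z = 0. Lengths are in m, angles in rad, forces in N, time in s.
With the tool pointing down it reaches from about 0.35 to 0.875 m from the base axis. Payload 4.2 kg.
Tool frame: the origin (TCP) lies at the very end of the fingers, on their centre line; the grasp point (between the pads) lies 19 mm behind it (r.grip_point_offset is the distance from the TCP to the grasp point, in m); z points along the fingers, y is the direction in which the jaws open and shut (so a half turn about z gives the same grasp; the last joint's range is limited). The gripper opens to 85 mm and grips with 20 to 120 N. Pads are 22 mm wide; open, the fingers measure 114 mm over their backs; the gripper's body (76 mm by 85 mm) begins 54 mm behind the grasp point. The pads swing forward as they close: fully open they stand 13 mm farther back than shut.
Start: joints at [1.417, 0.385, 0.008, 0, -1.194, -0.259], TCP at [0.251, 0.572, 0.231] pointing down, gripper open.
Joint ranges: [-3.14, 3.14], [-1.21, 2.06], [-1.07, 1.41], [-3.16, 2.05], [-2.99, -0.16], [-3.1, 3.1]. Speed limits (rad/s): [2.79, 2.79, 3.14, 3.14, 3.14, 3.14].

## Interface

Orientations are given as a unit quaternion [x, y, z, w].
In Python, from plant import monitor, get_image, r gives the robot as it stands. The module is installed in compiled form; this text tells all that it offers.
- The arm moves only by the tool play_rows, never from a script. Its argument "increments" is a list of rows, each an object with "turn": the turn, a rotation vector about the tool's x, y, z in degrees, a list of three; "linear": the shift along the tool's x, y, z in mm, a list of three; "gripper": the closure, from -1 (fully open) to 1 (shut). In form: [{"turn": [wx, wy, wz], "linear": [dx, dy, dz], "gripper": gripper}, ...]. A call has 1 to 20 rows; each row is the pose to reach, as a shift and turn from the pose commanded when the call began, along the tool's axes at that moment; what a row does not reach only later rows make up. A row lasts 1/10 s, in which the tool goes at most 50 mm and 8.59 degrees, less where a joint would pass 70% of its speed; a pose out of reach is approached as far as the arm can. A call with a gripper value outside its range is refused whole. The fingers move at their own pace and stop on an object; "force" is the grip in N (left out, the last holds). Time passes only in rows, so rows that repeat a pose let the fingers close. It gives the time, the measured TCP pose, the force and the opening at its end, in the units of the state.
- monitor.sense(): the state, without advancing time (a new reading comes with each control period).
- get_image(name): name is "scene" or "top"; returns a dict with "frame" (400x640x3 uint8, red, green, blue), "range_z" (400x640 float32, m along the optical axis (not along the pixel's ray), 0 where there is no reading), "mtx" (3x3 intrinsics, pixels), "k1" (the pictures are not rectified: a ray, as slopes to the right and down, at radius r is drawn at 1 + k1 r^2 times it, then the intrinsics apply), "R" (3x3) and "t" (3): a world point X has camera coordinates R X + t. Camera axes: x right, y down, z forward; pixel columns grow to the right and rows downward; lengths in m; the calibration is good to about 2 mm. A picture is of the moment at which its call begins.
- r.sign_off(): hands the job in, once; it reports no verdict.
The state is a dict: "time": time; "joint_pos": joint angles; "dq": joint speeds; "joint_torque": joint torques, N m; "tool_pos": TCP position; "tcp_rot": TCP orientation; "contact_force": force on the tool from outside, world axes, zero at the start; "moment": the same for the moment, N m; "gripper_width": opening from 0.0 (shut) to 1.0 (fully open).
Only numpy, scipy, OpenCV 4.12 (cv2) and the standard library are available. Lean on these libraries where they do the work, as an engineer would, in place of code of your own. Each camera call takes 0.05 s, during which the arm holds its last target.

## Working session

There is one attempt and no reset: what is moved stays moved. The work goes in short steps, Python scripts to look and compute and a tool call to move; the robot and the scene stay as the last step left them, time stands still between calls to the robot, and variables do not carry over. Pictures are saved under pics/ and viewed, and the job is handed in when it is done.

Besides the shell and the picture viewer there is one more tool, called as a command line: name --argument value ..., lists and objects as JSON in quotes. play_rows: Moves the arm, as the interface text tells. Its arguments: {"type":"object","properties":{"increments":{"type":"array","items":{"type":"object","properties":{"turn":{"type":"array","items":{"type":"number"}},"linear":{"type":"array","items":{"type":"number"}},"gripper":{"type":"number"}}}},"force":{"type":"number"}},"required":["increments"]}

```bash
mkdir -p pics; ls
cat > h.py <<'E'
import numpy as np,cv2,json
from plant import monitor,get_image,r
E
python3 - <<'E'
from h import *
s=monitor.sense(); print({k:np.round(v,4).tolist() for k,v in s.items()}, r.grip_point_offset)
for n in("scene","top"):
    d=get_image(n); np.savez(n+"0.npz",**d); cv2.imwrite(f"pics/{n}0.png",cv2.cvtColor(d["frame"],cv2.COLOR_RGB2BGR))
    print(n,np.round(d["mtx"],1).tolist(),d["k1"],np.round(d["R"],3).tolist(),np.round(d["t"],3),(-d["R"].T@d["t"]).round(3))
E
```

```text
pics
{'time': 0.0, 'joint_pos': [1.4166, 0.3855, 0.0066, -0.0005, -1.194, -0.2586], 'dq': [-0.0008, -0.002, 0.0002, -0.001, -0.0011, 0.0002], 'joint_torque': [0.0004, -39.2294, 18.8399, 4.1862, -0.0046, -0.0], 'tool_pos': [0.2505, 0.572, 0.2302], 'tcp_rot': [0.9788, -0.205, -0.0002, 0.0011], 'contact_force': [0.2716, 0.0294, 0.3202], 'moment': [0.0288, -0.0704, -0.0288], 'gripper_width': 0.9954} 0.0187
scene [[462.5, 0.0, 321.0], [0.0, 462.5, 202.0], [0.0, 0.0, 1.0]] -0.050234639733401726 [[0.733, -0.68, -0.016], [-0.415, -0.428, -0.803], [0.54, 0.595, -0.596]] [-0.353  0.379  1.594] [-0.444 -1.027  1.248]
top [[454.4, 0.0, 322.2], [0.0, 454.4, 196.3], [0.0, 0.0, 1.0]] -0.027984242310830472 [[0.015, -1.0, 0.013], [-0.987, -0.017, -0.158], [0.158, -0.01, -0.987]] [-0.017  0.509  1.518] [0.263 0.008 1.58 ]
```

View pics/scene0.png

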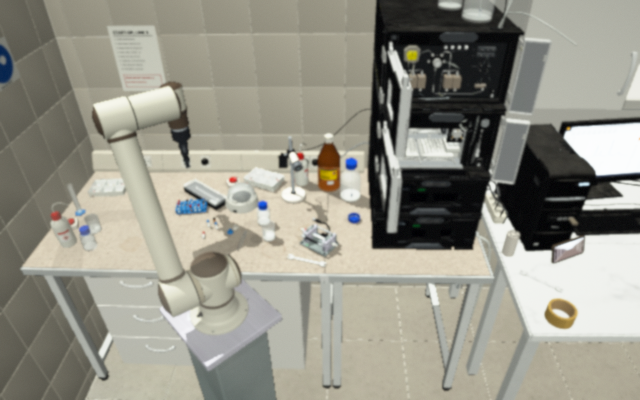

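View pics/top0.png

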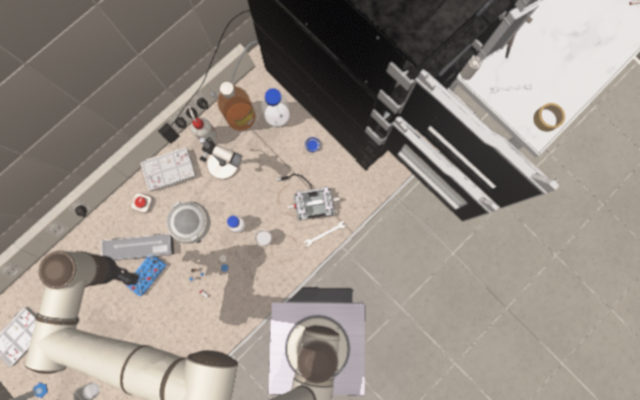

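The scene view shows the heater at about (320,240) and the camera stand at (292,190). In the top view the heater is at (315,203), the camera at (220,158), the bottle at (235,223) and the beaker at (264,239). I'll zoom in.

Run:
```python
import numpy as np,cv2
a=np.load("scene0.npz")["frame"][140:270,220:380,::-1]
b=np.load("top0.npz")["frame"][120:260,190:360,::-1]
cv2.imwrite("pics/s0z.png",cv2.resize(a,None,fx=5,fy=4.6 and 5 if 0 else 4.6,interpolation=cv2.INTER_CUBIC)[:600,:800])
cv2.imwrite("pics/t0z.png",cv2.resize(b,None,fx=4.2,fy=4.2,interpolation=cv2.INTER_CUBIC))
```

```text
(no output)
```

View pics/s0z.png

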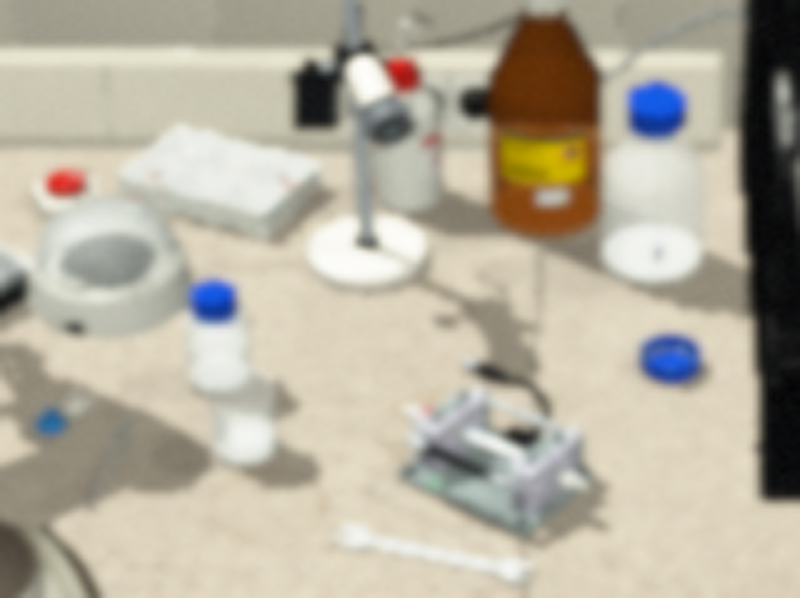

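View pics/t0z.png

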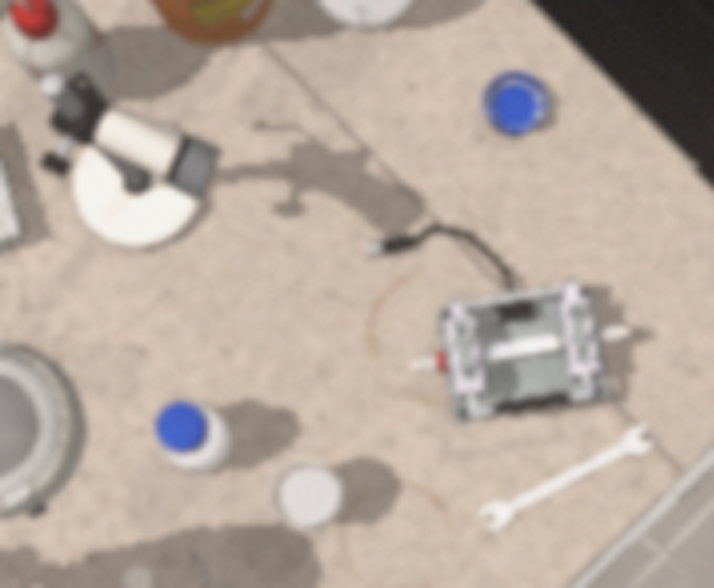

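```bash
cat >> h.py <<'E'
def cloud(d):
    K=d["mtx"];k1=float(d["k1"]);D=d["range_z"];h,w=D.shape
    uv=np.stack(np.meshgrid(np.arange(w),np.arange(h)),-1).reshape(-1,1,2).astype(np.float64)
    n=cv2.undistortPoints(uv,K,np.array([k1,0,0,0,0.]),None,None,None)[:,0] if 0 else cv2.undistortPoints(uv,K,np.array([k1,0,0,0,0.]))[:,0]
    z=D.reshape(-1).astype(float)
    P=np.c_[n*z[:,None],z]
    X=(P-d["t"])@d["R"]
    X[z==0]=np.nan
    return X.reshape(h,w,3)
def proj(d,X):
    X=np.atleast_2d(X)
    rv=cv2.Rodrigues(np.asarray(d["R"],float))[0]
    return cv2.projectPoints(X.astype(float),rv,np.asarray(d["t"],float),d["mtx"],np.array([float(d["k1"]),0,0,0,0]))[0][:,0]
def load(n): return dict(np.load(n+".npz"))
E
python3 - <<'E'
from h import *
for n in("top0","scene0"):
    d=load(n);X=cloud(d);D=d["range_z"]
    if n=="top0": sl=(slice(180,226),slice(285,345)); 
    else: sl=(slice(218,262),slice(295,345))
    P=X[sl];print(n,(D[sl]==0).mean())
    # table height
    big=X[150:260,190:380] if n=="top0" else X[180:280,230:380]
    z=big[...,2].ravel();z=z[~np.isnan(z)];print(np.percentile(z,[5,20,50,80]))
    m=P[...,2]>0.02
    Q=P[m]; print(len(Q),Q.min(0),Q.max(0),np.median(Q,0))
    zz=np.nan_to_num(P[...,2]*1000,nan=-9).astype(int)
    for row in zz[::2,::2]: print(" ".join(f"{v:3d}" for v in row))
E
```

```text
top0 0.0014492753623188406
[-8.52026131e-01 -3.42891250e-03  5.79771225e-04  6.63315027e-03]
589 [ 0.42893037 -0.06615011  0.02021487] [0.55568095 0.10825576 0.06910653] [0.48806227 0.02025596 0.05305255]
  4   2  -1   0   1   0   4  -4  -4  -3   7   3  10   4   6   2   0   1   2  -3   4   6  -2   0  -6   0  -2  -3  -1   2
 -2   1   2   5  -3   6  -5  -5   4   0   1   9  -7  -1  -1  -4  -3   0  -3   0   0  -3   2   3   0   3  -2  -4   6   0
  1   3   6  -4   1   7  -2   3   3  -5  -9  -5  20  -3   1  -2  -8   1   0   0  -1   0  -1   3   2  -1   1   0  -5   0
 -3   3   0   0   2   1  -1   6   0  -1   1 -14  -1  16   6   1   2  -1  -4   0   2  -3   1   5   1   2  -6   0   1   1
  2   5   5  -2   6   0   2   1  -2   1   5   0 -15  12   2   0  -6  -1  40  44  50  46   3  -1  -1   6   0  -3  -9   0
  1   0  -1  -2  -4   0   3   5  -4   0  -2  -4  42  39  41  46  46  46  12  14  43  51  15   0   1   0   3   3  -3  -3
 -3   0   2  -3  -3   4  56  50  46  45  41  39  19  24  21  26   7   8  12   7  64  49  54   6  -9   3   2   1   6   3
  4  -5  -7   5  -4  11   8  54  10   4   7  11  25  23
[... 3554 characters left out ...]

 -1  -2  -1   1   2   0   0   0  12  10  12  12  13  18  22  31  25   9   8   0   2   8   3   2   0
  4   3   6   4   4   0   2   1   0   3   9   9  14  12  12  17  11  11   7   1   0  -3   1   0   3
  7   2   0   0   9   3   1   0   3  -1   3   4  15   8  18   9   7   3  -2  -1  -4   0  -2   4   0
  3   3   2   3  -2   4   4   0  -1   0  -3   0   2   5   7  14   5   2   0   3   5  -1  -8   1   7
 -2   0  -4   2   1   0   1   0   1   0   1  -1   0  -1   0  -1  -3  -2   2   0   0   4   0  -1  -9
  5   5   6   5   2  -2   0   2   2   0   2   3   0   3   1   0   0  -1  -2   2   4   2   1   0   0
  9  -2   0   1   2   3   2   6   4   0   1   2   0   1   5   0  -3   0   3  -2  -3   0  -2   0   0
```

```bash
cat > fit.py <<'E'
from h import *
from scipy.optimize import least_squares
def box(p,c,h):
    q=np.abs(p-c)-h
    return np.linalg.norm(np.maximum(q,0),axis=1)+np.minimum(q.max(1),0)
def cyl(p,c,r,hl):
    dx=np.hypot(p[:,0]-c[0],p[:,2]-c[2])-r; dy=np.abs(p[:,1]-c[1])-hl
    return np.minimum(np.maximum(dx,dy),0)+np.hypot(np.maximum(dx,0),np.maximum(dy,0))
def sdf(p):
    m=0.001
    L=[box(p,np.array([0,0,4])*m,np.array([48,66,4])*m)]
    for s in(1,-1):
        L+=[box(p,np.array([0,47*s,20])*m,np.array([31,11,20])*m),box(p,np.array([0,47*s,47])*m,np.array([31,11,7])*m)]
    L+=[cyl(p,np.array([-48,0,51])*m,.005,.032),cyl(p,np.array([0,0,35])*m,.0048,.075),cyl(p,np.array([0,0,35])*m,.003,.091),
        cyl(p,np.array([0,67.5,35])*m,.0075,.0075),cyl(p,np.array([0,-67.5,35])*m,.0075,.0075)]
    return np.min(L,0)
def w2h(P,q): 
    c,s=np.cos(q[2]),np.sin(q[2]); d=P-[q[0],q[1],q[3] if len(q)>3 else 0]
    return np.c_[c*d[:,0]+s*d[:,1],-s*d[:,0]+c*d[:,1],d[:,2]]
def fit(P,q0):
    q=q0
    for sc in(.006,.004,.003):
        h=w2h(P,q); m=(np.abs(h[:,0])<.07)&(np.abs(h[:,1])<.105)&(h[:,2]>.018)&(h[:,2]<.075)
        f=lambda q:sdf(w2h(P[m],q))
        q=least_squares(f,q,loss="soft_l1",f_scale=sc,diff_step=1e-4,x_scale=[.01,.01,.1,.01][:len(q)]).x
    return q,m.sum(),np.median(np.abs(f(q)))
E
python3 - <<'E'
from fit import *
A=[]
for n in("top0","scene0"):
    P=cloud(load(n)).reshape(-1,3);P=P[~np.isnan(P[:,0])];A.append(P)
    for q0 in([.487,.02,.0,0],[.49,.015,.2,0],[.48,.02,-.1,0]): print(n,fit(P,np.array(q0)))
print(fit(np.vstack(A),np.array([.487,.02,.1,0])))
E
```

```text
top0 (array([0.49114651, 0.0190938 , 0.19342652, 0.0067886 ]), np.int64(568), np.float64(0.002580027397099464))
top0 (array([0.49114651, 0.0190938 , 0.19342652, 0.0067886 ]), np.int64(568), np.float64(0.0025800273970750533))
top0 (array([0.49114651, 0.0190938 , 0.19342652, 0.0067886 ]), np.int64(568), np.float64(0.0025800273970862917))
scene0 (array([0.48796707, 0.02175306, 0.17921443, 0.00840089]), np.int64(426), np.float64(0.0023463808027587075))
scene0 (array([0.48796707, 0.02175306, 0.17921443, 0.00840089]), np.int64(426), np.float64(0.0023463808027592765))
scene0 (array([0.48796707, 0.02175306, 0.17921443, 0.00840089]), np.int64(426), np.float64(0.002346380804375463))
(array([0.48949321, 0.02125801, 0.18044182, 0.00727241]), np.int64(1001), np.float64(0.0025602977636414942))
```

```bash
sed -i 's/47\*s,47\]/47*s,48]/; s/31,11,7\]/31,11,8.5]/' fit.py
cat > ov.py <<'E'
from h import *
def h2w(p,q): 
    c,s=np.cos(q[2]),np.sin(q[2]); p=np.atleast_2d(p)
    return np.c_[c*p[:,0]-s*p[:,1]+q[0],s*p[:,0]+c*p[:,1]+q[1],p[:,2]]
def overlay(d,segs,win,f,fn):
    u0,v0,u1,v1=win
    im=cv2.resize(np.ascontiguousarray(d["frame"][v0:v1,u0:u1,::-1]),None,fx=f,fy=f,interpolation=cv2.INTER_CUBIC)
    for a,b,col in segs:
        p=(proj(d,np.array([a,b]))-[u0,v0]+.5)*f
        cv2.line(im,tuple(int(v) for v in p[0].round()),tuple(int(v) for v in p[1].round()),col,1,cv2.LINE_AA)
    cv2.imwrite(fn,im)
def heatersegs(q):
    S=[];m=.001
    def seg(a,b,c): S.append((h2w(np.array(a)*m,q)[0],h2w(np.array(b)*m,q)[0],c))
    for z in(0,8):
        C=[(-48,-66),(48,-66),(48,66),(-48,66)]
        for i in range(4): seg((*C[i],z),(*C[(i+1)%4],z),(0,255,0))
    for s in(1,-1):
        for x in(-31,31): seg((x,36*s,40),(x,58*s,40),(255,0,0))
        for y in(36,58): seg((-31,y*s,40),(31,y*s,40),(255,0,0))
    seg((-48,-32,51),(-48,32,51),(0,0,255)); seg((0,-91,35),(0,91,35),(255,0,255)); seg((42,-50,42),(42,50,42),(0,255,255))
    return S
E
python3 - <<'E'
from fit import *; from ov import *
A=[]
for n in("top0","scene0"):
    P=cloud(load(n)).reshape(-1,3);P=P[~np.isnan(P[:,0])];A.append(P)
    print(n,fit(P,np.array([.487,.02,.1,0])),fit(P,np.array([.487,.02,.1])))
q=fit(np.vstack(A),np.array([.487,.02,.1]))[0];print(q)
overlay(load("top0"),heatersegs(q),(275,170,355,230),10,"pics/ovt.png")
overlay(load("scene0"),heatersegs(q),(285,210,355,262),11,"pics/ovs.png")
E
```

```text
top0 (array([0.49114649, 0.01888291, 0.19484784, 0.00513994]), np.int64(574), np.float64(0.0026894298819523255)) (array([0.49058381, 0.01903468, 0.19149377]), np.int64(602), np.float64(0.003150364692125379))
scene0 (array([0.48808259, 0.02181275, 0.18057043, 0.00700059]), np.int64(438), np.float64(0.0024955313650205867)) (array([0.48823576, 0.02154033, 0.17569977]), np.int64(476), np.float64(0.0031933904041931815))
[0.489306   0.02112466 0.17727606]
```

View pics/ovt.png

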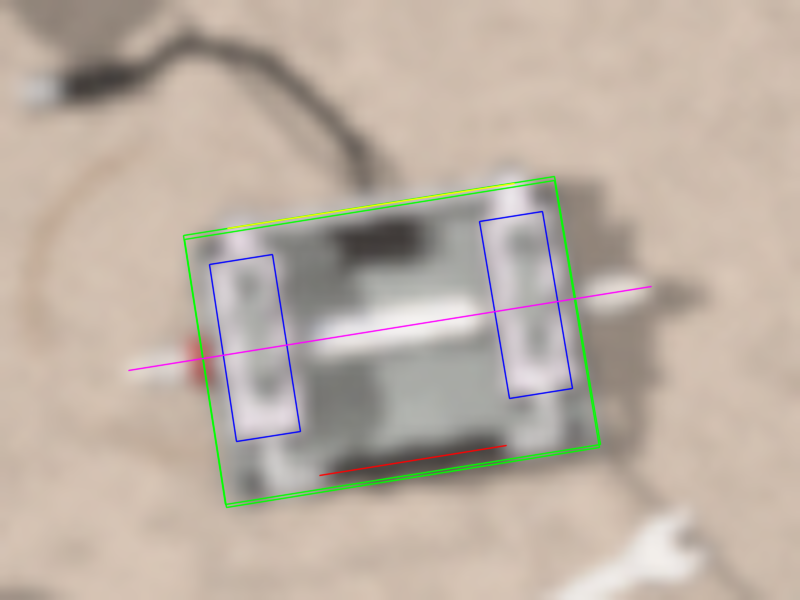

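View pics/ovs.png

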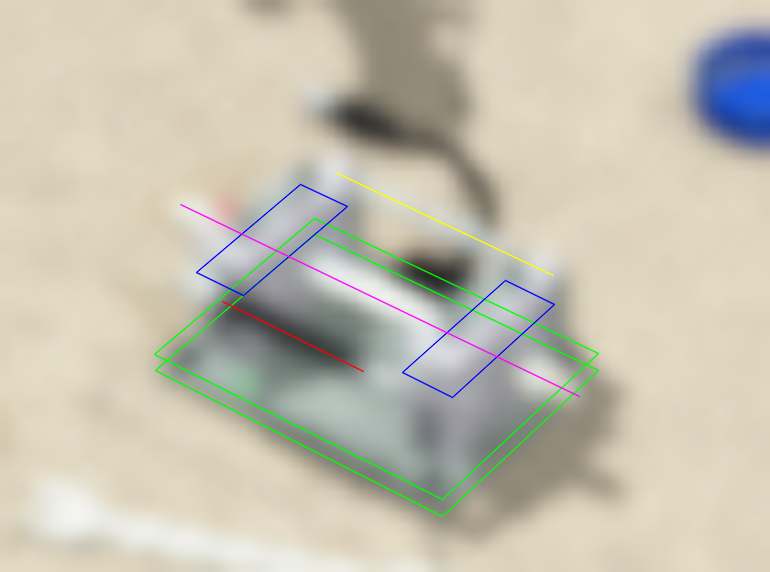

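Run:
```python
from h import *
for n,w in(("top0",(190,125,255,190)),("scene0",(275,140,325,200))):
    d=load(n);X=cloud(d)[w[1]:w[3],w[0]:w[2]];
    P=X.reshape(-1,3);P=P[(P[:,0]>.4)&(P[:,0]<.8)&(P[:,1]>.15)&(P[:,1]<.42)]
    H=P[(P[:,2]>.14)&(P[:,2]<.33)]
    print(n,len(H),H.min(0),H.max(0))
    for lo in np.arange(.14,.33,.02):
        q=H[(H[:,2]>lo)&(H[:,2]<=lo+.02)]
        if len(q): print(lo.round(2),len(q),np.median(q,0).round(3),q.min(0).round(3),q.max(0).round(3))
    S=d["frame"][w[1]:w[3],w[0]:w[2],::-1]
    cv2.imwrite(f"pics/cam_{n}.png",cv2.resize(S,None,fx=9,fy=9,interpolation=cv2.INTER_CUBIC))
```

```text
top0 598 [0.56837068 0.24159818 0.14025193] [0.72136705 0.41586151 0.31251756]
0.14 33 [0.714 0.399 0.152] [0.618 0.341 0.14 ] [0.721 0.416 0.16 ]
0.16 6 [0.716 0.4   0.164] [0.71  0.395 0.162] [0.717 0.41  0.167]
0.18 3 [0.663 0.359 0.195] [0.661 0.358 0.188] [0.665 0.364 0.196]
0.2 8 [0.583 0.268 0.217] [0.568 0.245 0.206] [0.659 0.351 0.22 ]
0.22 308 [0.597 0.281 0.234] [0.569 0.242 0.221] [0.66  0.366 0.24 ]
0.24 188 [0.615 0.328 0.245] [0.582 0.259 0.24 ] [0.644 0.365 0.258]
0.26 14 [0.622 0.34  0.268] [0.617 0.337 0.262] [0.629 0.351 0.278]
0.28 15 [0.621 0.339 0.29 ] [0.617 0.336 0.282] [0.629 0.347 0.299]
0.3 23 [0.626 0.344 0.309] [0.619 0.338 0.305] [0.632 0.35  0.313]
scene0 472 [0.56724357 0.2349993  0.14001747] [0.78484231 0.41762637 0.29866137]
0.14 78 [0.735 0.337 0.152] [0.613 0.263 0.14 ] [0.76  0.416 0.16 ]
0.16 60 [0.747 0.306 0.171] [0.614 0.261 0.16 ] [0.768 0.41  0.18 ]
0.18 43 [0.756 0.294 0.19 ] [0.576 0.25  0.18 ] [0.784 0.418 0.2  ]
0.2 71 [0.597 0.264 0.21 ] [0.567 0.235 0.2  ] [0.785 0.414 0.22 ]
0.22 138 [0.594 0.287 0.232] [0.568 0.238 0.22 ] [0.782 0.364 0.24 ]
0.24 58 [0.615 0.33  0.245] [0.583 0.251 0.24 ] [0.782 0.35  0.257]
0.26 13 [0.623 0.338 0.271] [0.614 0.333 0.261] [0.629 0.342 0.279]
0.28 11 [0.622 0.338 0.291] [0.616 0.33  0.28 ] [0.631 0.343 0.299]
```

View pics/cam_top0.png

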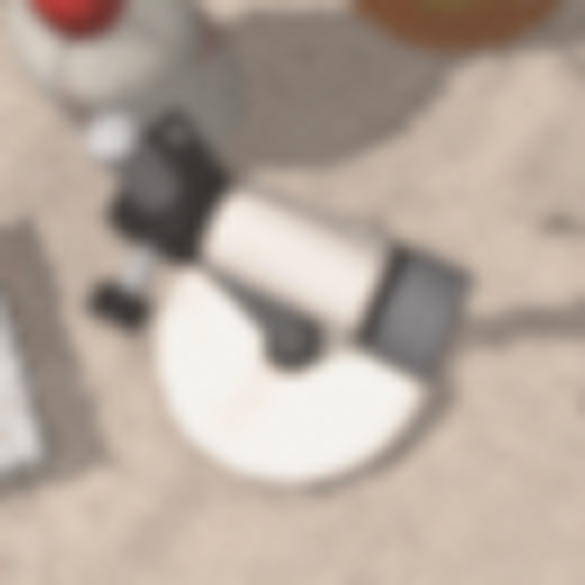

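View pics/cam_scene0.png

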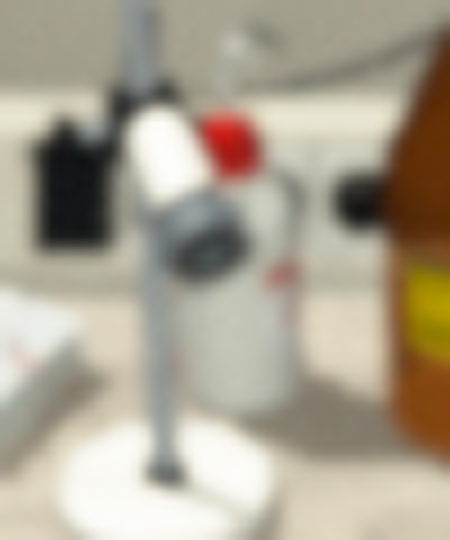

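```bash
cat > camfit.py <<'E'
from h import *
from scipy.optimize import least_squares
def cylax(p,o,a,t0,t1,r):
    d=p-o;t=d@a; rr=np.linalg.norm(d-np.outer(t,a),axis=1)-r; dt=np.abs(t-(t0+t1)/2)-(t1-t0)/2
    return np.minimum(np.maximum(rr,dt),0)+np.hypot(np.maximum(rr,0),np.maximum(dt,0))
def axis(q): return np.array([np.cos(q[2])*np.cos(q[3]),np.sin(q[2])*np.cos(q[3]),-np.sin(q[3])])
def res(q,P):
    a=axis(q);o=np.array([q[0],q[1],.23+(q[6] if len(q)>6 else 0)]); post=np.array([q[0]-.03*np.cos(q[2]),q[1]-.03*np.sin(q[2]),0])
    return np.min([cylax(P,o,a,-.01,.075-q[5],q[4]),cylax(P,o,a,.075-q[5],.075,.0215),cylax(P,post,np.array([0,0,1.]),0,.308,.008)],0)
def pts(n):
    P=cloud(load(n)).reshape(-1,3)
    m=(P[:,2]>.05)&(P[:,2]<.32)&(P[:,0]>.55)&(P[:,0]<.70)&(P[:,1]>.22)&(P[:,1]<.375)
    return P[m]
def fit(P,q):
    for sc in(.01,.005,.003):
        m=np.abs(res(q,P))<max(.012,sc*3)
        q=least_squares(res,q,args=(P[m],),loss="soft_l1",f_scale=sc,x_scale=[.01,.01,.1,.1,.003,.01,.01][:len(q)],diff_step=1e-4).x
    return q,m.sum(),np.median(np.abs(res(q,P[m])))
E
python3 - <<'E'
from camfit import *
A=[pts("top0"),pts("scene0")]
q0=np.array([.61,.315,-2.0,.25,.017,.02])
np.set_printoptions(precision=4,suppress=True)
for P in A+[np.vstack(A)]:
    q,n,e=fit(P,q0);a=axis(q);print(q,n,e,"lens",np.r_[q[:2],.23]+.075*a,"yawdeg",np.degrees(q[2:4]))
    q,n,e=fit(P,np.r_[q0,0]);a=axis(q);print(q,n,e,"lens",np.r_[q[:2],.23+q[6]]+.075*a,"yawdeg",np.degrees(q[2:4]))
E
```

```text
[ 0.6153  0.3188 -1.9554  0.1855  0.0166  0.0135] 539 0.0017082674084287035 lens [0.5877 0.2505 0.2162] yawdeg [-112.0337   10.6268]
[ 0.6153  0.3188 -1.9559  0.2013  0.0159  0.0135  0.0013] 540 0.0017331593056580403 lens [0.5877 0.2507 0.2163] yawdeg [-112.0653   11.5332]
[ 0.611   0.3163 -1.9586  0.2203  0.0159  0.0141] 330 0.0021032763448964207 lens [0.5833 0.2486 0.2136] yawdeg [-112.218    12.6199]
[ 0.6111  0.3163 -1.9569  0.2206  0.0159  0.0155 -0.0002] 330 0.002094235404696443 lens [0.5835 0.2485 0.2134] yawdeg [-112.1246   12.6376]
[ 0.6136  0.317  -1.947   0.2091  0.0165  0.0164] 868 0.0019948679434309523 lens [0.5867 0.2488 0.2144] yawdeg [-111.5542   11.9809]
[ 0.6136  0.317  -1.9472  0.2022  0.0166  0.0156 -0.0002] 868 0.001987402929119116 lens [0.5866 0.2487 0.2148] yawdeg [-111.5674   11.5833]
```

```bash
cat >> h.py <<'E'
from scipy.spatial.transform import Rotation as Ro
Q=np.array([.489,.021,.178])
def hp(x,y,z,q=None):
    q=Q if q is None else q
    c,s=np.cos(q[2]),np.sin(q[2]);return np.array([q[0]+c*x-s*y,q[1]+s*x+c*y,z])
def down(head):  # tool x heading (rad), pointing down
    x=np.array([np.cos(head),np.sin(head),0]);z=np.array([0,0,-1.]);return np.c_[x,np.cross(z,x),z]
def rel(p,Rt,base=None):
    s=monitor.sense(); p0=np.array(s["tool_pos"]) if base is None else base[0]; R0=Ro.from_quat(s["tcp_rot"]).as_matrix() if base is None else base[1]
    l=R0.T@(np.asarray(p)-p0)*1000; w=Ro.from_matrix(R0.T@Rt).as_rotvec(degrees=True)
    print("linear",l.round(1).tolist(),"turn",w.round(2).tolist())
def st():
    s=monitor.sense();print("t",s["time"],"p",np.round(s["tool_pos"],4),"F",np.round(s["contact_force"],2),"M",np.round(s["moment"],2),"w",round(float(s["gripper_width"]),3),"head",np.degrees(np.arctan2(*Ro.from_quat(s["tcp_rot"]).as_matrix()[[1,0],0])).round(2),"j",np.round(s["joint_pos"],2))
def snap(tag,n="top",win=None,f=None):
    d=get_image(n);np.savez(f"{n}{tag}.npz",**d)
    im=d["frame"][:,:,::-1]
    if win: im=cv2.resize(im[win[1]:win[3],win[0]:win[2]],None,fx=f,fy=f,interpolation=cv2.INTER_CUBIC)
    cv2.imwrite(f"pics/{n}{tag}.png",im)
    return d
E
python3 - <<'E'
from h import *
p=hp(-.048,0,.15);print(p)
rel(p,down(Q[2]-np.pi/2))
E
```

```text
[0.44175841 0.01250105 0.15      ]
linear [399.7, 435.6, 81.2] turn [0.1, -0.06, 56.14]
```

play_rows --increments '[{"linear": [400,436,0],"turn": [0,0,56.1],"gripper": 0.0},{"linear": [400,436,0],"turn": [0,0,56.1],"gripper": 0.0},{"linear": [400,436,0],"turn": [0,0,56.1],"gripper": 0.0},{"linear": [400,436,0],"turn": [0,0,56.1],"gripper": 0.0},{"linear": [400,436,0],"turn": [0,0,56.1],"gripper": 0.0},{"linear": [400,436,0],"turn": [0,0,56.1],"gripper": 0.0},{"linear": [400,436,0],"turn": [0,0,56.1],"gripper": 0.0},{"linear": [400,436,0],"turn": [0,0,56.1],"gripper": 0.0},{"linear": [400,436,0],"turn": [0,0,56.1],"gripper": 0.0},{"linear": [400,436,0],"turn": [0,0,56.1],"gripper": 0.0},{"linear": [400,436,0],"turn": [0,0,56.1],"gripper": 0.0},{"linear": [400,436,0],"turn": [0,0,56.1],"gripper": 0.0},{"linear": [400,436,80],"turn": [0,0,56.1],"gripper": 0.0},{"linear": [400,436,80],"turn": [0,0,56.1],"gripper": 0.0},{"linear": [400,436,80],"turn": [0,0,56.1],"gripper": 0.0},{"linear": [400,436,80],"turn": [0,0,56.1],"gripper": 0.0},{"linear": [400,436,80],"turn": [0,0,56.1],"gripper": 0.0},{"linear": [400,436,80],"turn": [0,0,56.1],"gripper": 0.0}]' --force 30

```text
time: 1.9
tool_pos: [0.4433, 0.0134, 0.153]
tcp_rot: [0.768, -0.641, 0.001, -0.002]
contact_force: [0.1, 0.6, -0.9]
gripper_width: 0.504
```

Run:
```python
from h import *
st()
snap("1","top",(270,150,370,225),8);snap("1","scene",(260,150,380,260),5)
rel(hp(-.048,0,.15),down(Q[2]-np.pi/2));st()
```

```text
t 1.9 p [0.4433 0.0134 0.153 ] F [ 0.14  0.64 -0.91] M [ 0.    0.03 -0.03] w 0.504 head -79.69 j [ 0.4   0.15 -0.53  0.   -0.88 -0.22]
linear [0.5, 1.2, 2.6] turn [-0.16, 0.03, 0.1]
t 2.0 p [0.4429 0.0132 0.1526] F [ 0.05  0.67 -0.42] M [-0.04  0.07 -0.05] w 0.499 head -79.7 j [ 0.4   0.15 -0.54  0.   -0.88 -0.22]
```

View pics/top1.png

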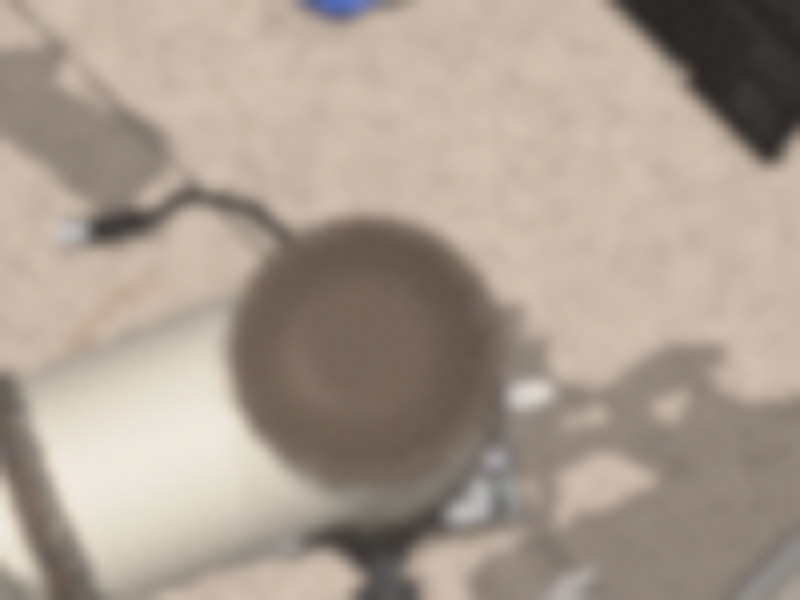

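View pics/scene1.png

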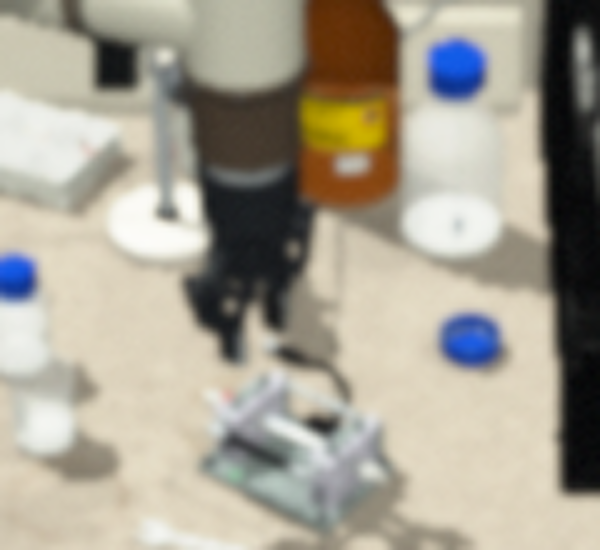

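The top view is blocked by the wrist. In the scene view the fingertips are near (232,355) and (270,345) in the zoom, directly above the handle. I'll check the scene calibration against the known TCP.

Run:
```python
from h import *; from ov import *
d=load("scene1");p=np.array([.4429,.0132,.1526]);y=np.array([-np.cos(Q[2]),-np.sin(Q[2]),0])
S=heatersegs(Q)+[(p+.0212*y,p+.0212*y+[0,0,.05],(0,0,255)),(p-.0212*y,p-.0212*y+[0,0,.05],(0,255,0)),(p+.0357*y,p+.0357*y+[0,0,.05],(0,0,255)),(p-.0357*y,p-.0357*y+[0,0,.05],(0,255,0))]
S+=[(p-.036*y,p+.036*y,(255,255,0))]
overlay(d,S,(285,190,350,262),8,"pics/ov1.png")
```

```text
(no output)
```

View pics/ov1.png

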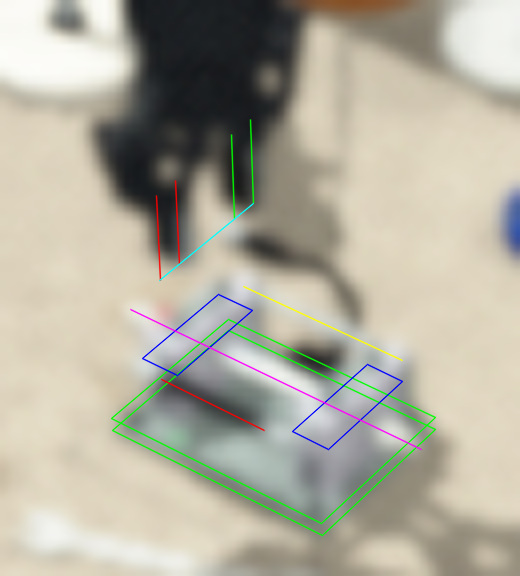

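play_rows --increments '[{"linear": [0,1,30],"turn": [0,0,0],"gripper": 0.0},{"linear": [0,1,60],"turn": [0,0,0],"gripper": 0.0},{"linear": [0,1,85],"turn": [0,0,0],"gripper": 0.0},{"linear": [0,1,105],"turn": [0,0,0],"gripper": 0.0},{"linear": [0,1,117],"turn": [0,0,0],"gripper": 0.0},{"linear": [0,1,117],"turn": [0,0,0],"gripper": 0.0},{"linear": [0,1,117],"turn": [0,0,0],"gripper": 0.0}]'

```text
time: 2.7
tool_pos: [0.4418, 0.0128, 0.0349]
tcp_rot: [0.768, -0.641, 0.0, -0.0]
contact_force: [0.1, 0.9, -0.0]
gripper_width: 0.503
```

Run:
```python
from h import *
st()
snap("2","scene",(270,180,350,260),7)
st()
```

```text
t 2.7 p [0.4418 0.0128 0.0349] F [ 0.13  0.93 -0.03] M [0.01 0.01 0.02] w 0.503 head -79.72 j [ 0.4   0.35 -0.68  0.   -0.55 -0.22]
t 2.75 p [0.442  0.0129 0.0352] F [ 0.    0.41 -0.17] M [-0.01 -0.04  0.  ] w 0.497 head -79.72 j [ 0.4   0.34 -0.68  0.   -0.55 -0.22]
```

View pics/scene2.png

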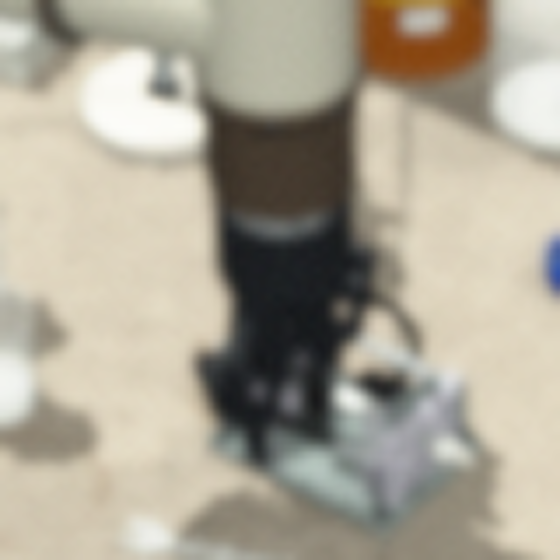

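The gripper straddles the handle at about (290,430) with no contact force. I'll close it.

play_rows --increments '[{"linear": [0,0,0],"turn": [0,0,0],"gripper": 0.5},{"linear": [0,0,0],"turn": [0,0,0],"gripper": 0.7},{"linear": [0,0,0],"turn": [0,0,0],"gripper": 0.8},{"linear": [0,0,0],"turn": [0,0,0],"gripper": 0.9},{"linear": [0,0,0],"turn": [0,0,0],"gripper": 1.0},{"linear": [0,0,0],"turn": [0,0,0],"gripper": 1.0}]' --force 20

```text
time: 3.35
tool_pos: [0.4402, 0.0123, 0.0341]
tcp_rot: [0.767, -0.641, -0.001, 0.001]
contact_force: [-4.7, 2.4, 0.9]
gripper_width: 0.105
```

Run:
```python
from h import *
st()
```

```text
t 3.35 p [0.4402 0.0123 0.0341] F [-4.69  2.44  0.9 ] M [0.59 1.22 0.04] w 0.105 head -79.77 j [ 0.4   0.35 -0.68 -0.   -0.55 -0.22]
```

```bash
sed -i 's/Q=np.array(\[.489,/Q=np.array([.487,/' h.py
python3 - <<'E'
import numpy as np
o=[]
for f in np.r_[np.linspace(.05,.3,4),np.linspace(.4,2.05,16)]:
    dx=-90*np.cos(f)+9*np.sin(f)+90;dz=90*np.sin(f)+9*np.cos(f)-9
    o.append([round(f,2),round(1.8-dx),round(-dz)])
print(o)
E
```

```text
[[np.float64(0.05), 1, -4], [np.float64(0.13), 0, -12], [np.float64(0.22), -2, -19], [np.float64(0.3), -5, -26], [np.float64(0.4), -9, -34], [np.float64(0.51), -14, -43], [np.float64(0.62), -20, -51], [np.float64(0.73), -27, -58], [np.float64(0.84), -35, -64], [np.float64(0.95), -43, -69], [np.float64(1.06), -52, -74], [np.float64(1.17), -61, -77], [np.float64(1.28), -71, -80], [np.float64(1.39), -81, -81], [np.float64(1.5), -91, -81], [np.float64(1.61), -101, -81], [np.float64(1.72), -110, -79], [np.float64(1.83), -120, -76], [np.float64(1.94), -129, -72], [np.float64(2.05), -138, -67]]
```

play_rows --increments '[{"linear": [0,1,-4],"turn": [0,0,0],"gripper": 1.0},{"linear": [0,0,-12],"turn": [0,0,0],"gripper": 1.0},{"linear": [0,-2,-19],"turn": [0,0,0],"gripper": 1.0},{"linear": [0,-5,-26],"turn": [0,0,0],"gripper": 1.0},{"linear": [0,-9,-34],"turn": [0,0,0],"gripper": 1.0},{"linear": [0,-14,-43],"turn": [0,0,0],"gripper": 1.0},{"linear": [0,-20,-51],"turn": [0,0,0],"gripper": 1.0},{"linear": [0,-20,-51],"turn": [0,0,0],"gripper": 1.0}]'

```text
time: 4.15
tool_pos: [0.4618, 0.0163, 0.0868]
tcp_rot: [0.767, -0.641, 0.0, -0.001]
contact_force: [-1.1, 1.8, 1.2]
gripper_width: 0.102
```

Run:
```python
from h import *
st();snap("3","scene",(270,160,350,260),6);st()
```

```text
t 4.15 p [0.4618 0.0163 0.0868] F [-1.13  1.79  1.17] M [0.57 0.56 0.03] w 0.102 head -79.74 j [ 0.39  0.28 -0.58  0.   -0.71 -0.21]
t 4.2 p [0.4614 0.0162 0.0863] F [-1.33  2.05  1.17] M [0.63 0.53 0.01] w 0.109 head -79.75 j [ 0.39  0.28 -0.58  0.   -0.71 -0.21]
```

View pics/scene3.png

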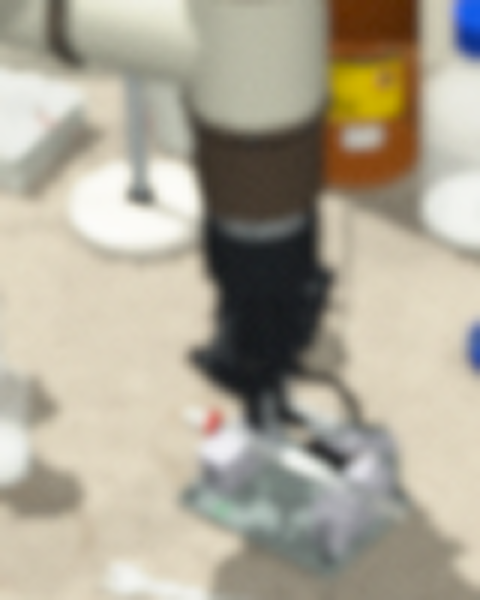

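The lid is rising with the handle, and the bare blocks and the red tag at (215,420) are visible. I'll continue along the arc.

play_rows --increments '[{"linear": [0,-7,-7],"turn": [0,0,0],"gripper": 1.0},{"linear": [0,-15,-13],"turn": [0,0,0],"gripper": 1.0},{"linear": [0,-23,-18],"turn": [0,0,0],"gripper": 1.0},{"linear": [0,-32,-23],"turn": [0,0,0],"gripper": 1.0},{"linear": [0,-41,-26],"turn": [0,0,0],"gripper": 1.0},{"linear": [0,-51,-29],"turn": [0,0,0],"gripper": 1.0},{"linear": [0,-61,-30],"turn": [0,0,0],"gripper": 1.0},{"linear": [0,-71,-30],"turn": [0,0,0],"gripper": 1.0},{"linear": [0,-81,-30],"turn": [0,0,0],"gripper": 1.0},{"linear": [0,-90,-28],"turn": [0,0,0],"gripper": 1.0},{"linear": [0,-100,-25],"turn": [0,0,0],"gripper": 1.0},{"linear": [0,-109,-21],"turn": [0,0,0],"gripper": 1.0},{"linear": [0,-118,-16],"turn": [0,0,0],"gripper": 1.0},{"linear": [0,-118,-16],"turn": [0,0,0],"gripper": 1.0},{"linear": [0,-118,-16],"turn": [0,0,0],"gripper": 1.0}]'

```text
time: 5.7
tool_pos: [0.5784, 0.0372, 0.1011]
tcp_rot: [0.767, -0.641, 0.001, -0.001]
contact_force: [2.2, 0.2, 0.9]
gripper_width: 0.106
```

Run:
```python
from h import *
st();snap("4","scene",(270,160,350,260),6);st()
```

```text
t 5.7 p [0.5784 0.0372 0.1011] F [2.2  0.22 0.94] M [ 0.25 -0.42 -0.02] w 0.106 head -79.74 j [ 0.34  0.43 -0.28  0.   -0.86 -0.17]
t 5.75 p [0.5781 0.0372 0.1013] F [ 1.41  0.65 -0.06] M [ 0.25 -0.45  0.01] w 0.109 head -79.74 j [ 0.34  0.43 -0.28  0.   -0.86 -0.17]
```

View pics/scene4.png

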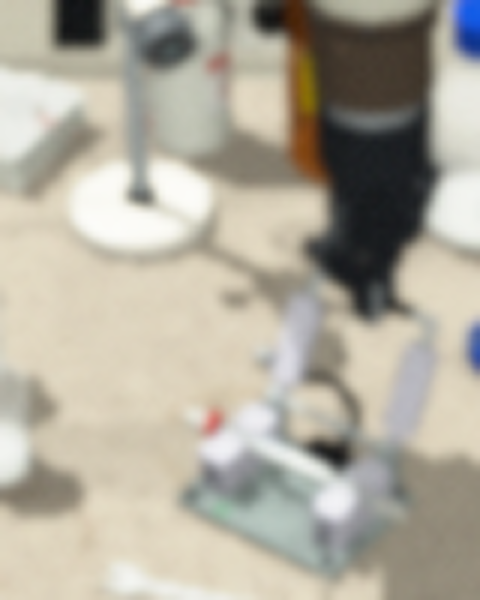

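The lid is swung back, with its arms upright at about (295,340) and (410,380). The column lies exposed from (195,410) to (400,510). I'll release the handle and rise.

play_rows --increments '[{"linear": [0,0,0],"turn": [0,0,0],"gripper": 0.5},{"linear": [0,0,0],"turn": [0,0,0],"gripper": 0.4},{"linear": [0,0,0],"turn": [0,0,0],"gripper": 0.4},{"linear": [0,0,-10],"turn": [0,0,0],"gripper": 0.4},{"linear": [0,0,-30],"turn": [0,0,0],"gripper": 0.4},{"linear": [0,0,-60],"turn": [0,0,0],"gripper": 0.4},{"linear": [0,0,-90],"turn": [0,0,0],"gripper": 0.4},{"linear": [0,0,-90],"turn": [0,0,0],"gripper": 0.4}]'

```text
time: 6.55
tool_pos: [0.5798, 0.0374, 0.1972]
tcp_rot: [0.768, -0.641, 0.003, -0.004]
contact_force: [-0.1, 0.7, 0.7]
gripper_width: 0.302
```

Run:
```python
from h import *; from ov import *
st();d=snap("5","scene",(270,160,350,260),6);d2=snap("5","top",(270,150,370,225),8)
overlay(d,heatersegs(Q),(285,200,350,262),9,"pics/ov5.png")
rel(hp(0,0,.15),down(Q[2]-np.pi/2))
```

```text
t 6.55 p [0.5798 0.0374 0.1972] F [-0.14  0.72  0.71] M [ 0.02 -0.02  0.01] w 0.302 head -79.69 j [ 0.34  0.33 -0.16  0.   -1.07 -0.17]
linear [-0.1, 91.7, 42.4] turn [-0.13, 0.04, 0.04]
```

View pics/ov5.png

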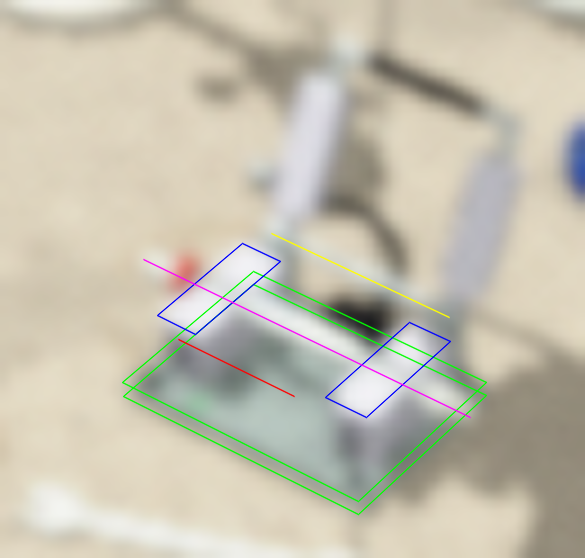

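View pics/top5.png

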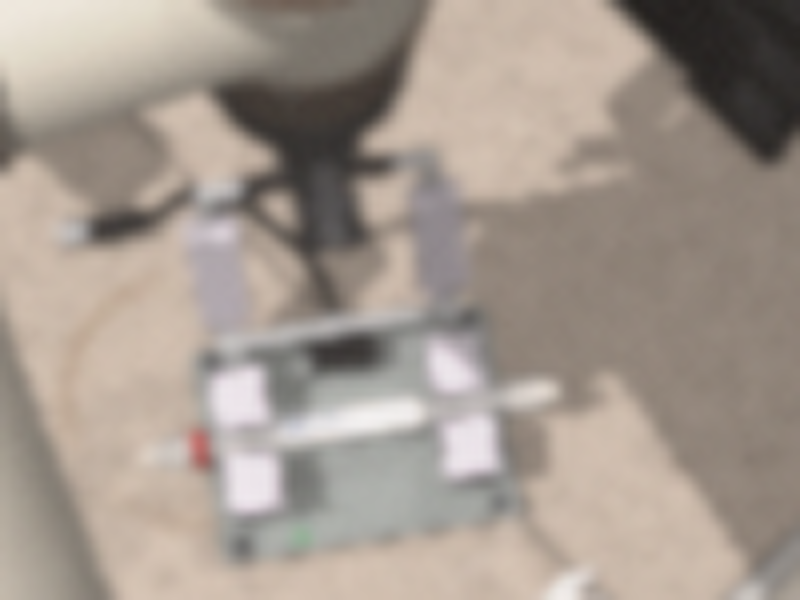

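Run:
```python
from h import *; from ov import *
overlay(load("top5"),heatersegs(Q),(285,175,345,225),13,"pics/ovt5.png")
```

```text
(no output)
```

View pics/ovt5.png

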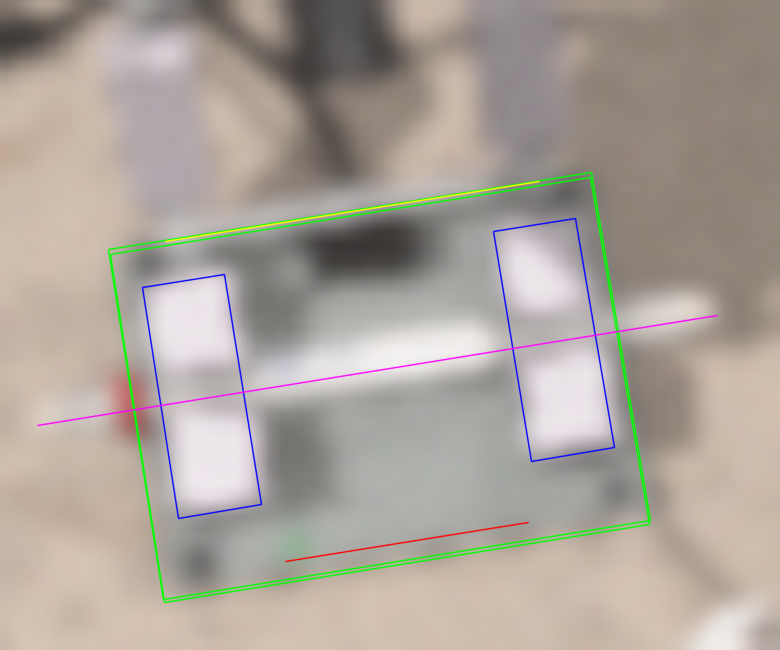

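play_rows --increments '[{"linear": [0,30,0],"turn": [0,0,0],"gripper": 0.54},{"linear": [0,60,0],"turn": [0,0,0],"gripper": 0.54},{"linear": [0,92,10],"turn": [0,0,0],"gripper": 0.54},{"linear": [0,92,40],"turn": [0,0,0],"gripper": 0.54},{"linear": [0,92,80],"turn": [0,0,0],"gripper": 0.54},{"linear": [0,92,110],"turn": [0,0,0],"gripper": 0.54},{"linear": [0,92,125],"turn": [0,0,0],"gripper": 0.54},{"linear": [0,92,125],"turn": [0,0,0],"gripper": 0.54},{"linear": [0,92,125],"turn": [0,0,0],"gripper": 0.54}]'

```text
time: 7.55
tool_pos: [0.4863, 0.0205, 0.0661]
tcp_rot: [0.768, -0.641, -0.0, 0.001]
contact_force: [1.1, -0.0, 0.5]
gripper_width: 0.229
```

Run:
```python
from h import *; from ov import *
st();d=snap("6","scene",(280,170,345,260),6.6);st()
rel(hp(-.0005,0,.018),down(Q[2]-np.pi/2))
```

```text
t 7.55 p [0.4863 0.0205 0.0661] F [ 1.14 -0.    0.49] M [ 0.03 -0.04 -0.01] w 0.229 head -79.74 j [ 0.38  0.35 -0.54  0.   -0.68 -0.2 ]
t 7.6 p [0.4868 0.0207 0.0668] F [0.22 0.89 0.69] M [ 0.01 -0.01  0.04] w 0.232 head -79.74 j [ 0.38  0.35 -0.54  0.   -0.68 -0.2 ]
linear [-0.2, 0.3, 48.8] turn [-0.03, -0.01, 0.07]
```

View pics/scene6.png

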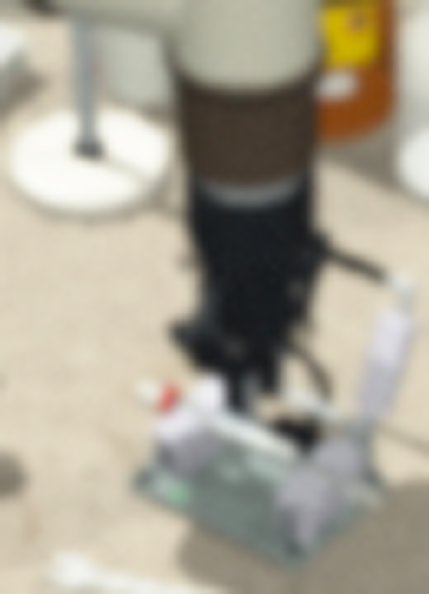

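The fingertips at (240,408) and (268,390) straddle the rod line, which runs through about (250,430). I'll descend gradually and watch the force.

play_rows --increments '[{"linear": [0,0,12],"turn": [0,0,0],"gripper": 0.54},{"linear": [0,0,20],"turn": [0,0,0],"gripper": 0.54},{"linear": [0,0,26],"turn": [0,0,0],"gripper": 0.54},{"linear": [0,0,30],"turn": [0,0,0],"gripper": 0.54},{"linear": [0,0,34],"turn": [0,0,0],"gripper": 0.54},{"linear": [0,0,34],"turn": [0,0,0],"gripper": 0.54}]'

```text
time: 8.2
tool_pos: [0.4863, 0.0206, 0.032]
tcp_rot: [0.767, -0.641, -0.0, 0.0]
contact_force: [-0.1, -0.1, 0.6]
gripper_width: 0.228
```

play_rows --increments '[{"linear": [0,0,5],"turn": [0,0,0],"gripper": 0.54},{"linear": [0,0,10],"turn": [0,0,0],"gripper": 0.54},{"linear": [0,0,14],"turn": [0,0,0],"gripper": 0.54},{"linear": [0,0,14],"turn": [0,0,0],"gripper": 0.54},{"linear": [0,0,14],"turn": [0,0,0],"gripper": 0.7},{"linear": [0,0,14],"turn": [0,0,0],"gripper": 0.8},{"linear": [0,0,14],"turn": [0,0,0],"gripper": 0.9},{"linear": [0,0,14],"turn": [0,0,0],"gripper": 1.0},{"linear": [0,0,14],"turn": [0,0,0],"gripper": 1.0}]'

```text
time: 9.1
tool_pos: [0.4864, 0.0206, 0.0184]
tcp_rot: [0.767, -0.641, -0.0, -0.0]
contact_force: [-0.0, 0.6, -1.1]
gripper_width: 0.102
```

Run:
```python
from h import *; from ov import *
st()
```

```text
t 9.1 p [0.4864 0.0206 0.0184] F [-0.03  0.64 -1.15] M [0.02 0.01 0.03] w 0.102 head -79.75 j [ 0.38  0.43 -0.58 -0.   -0.56 -0.2 ]
```

The grip is centred, with almost no side force. I'll tighten it and lift.

play_rows --increments '[{"linear": [0,0,0],"turn": [0,0,0],"gripper": 1.0},{"linear": [0,0,0],"turn": [0,0,0],"gripper": 1.0},{"linear": [0,0,-8],"turn": [0,0,0],"gripper": 1.0},{"linear": [0,0,-20],"turn": [0,0,0],"gripper": 1.0},{"linear": [0,0,-40],"turn": [0,0,0],"gripper": 1.0},{"linear": [0,0,-65],"turn": [0,0,0],"gripper": 1.0},{"linear": [0,0,-90],"turn": [0,0,0],"gripper": 1.0},{"linear": [0,0,-115],"turn": [0,0,0],"gripper": 1.0},{"linear": [0,0,-130],"turn": [0,0,0],"gripper": 1.0},{"linear": [0,0,-130],"turn": [0,0,0],"gripper": 1.0},{"linear": [0,0,-130],"turn": [0,0,0],"gripper": 1.0},{"linear": [0,0,-130],"turn": [0,0,0],"gripper": 1.0}]' --force 70

```text
time: 10.3
tool_pos: [0.4855, 0.0204, 0.1472]
tcp_rot: [0.767, -0.641, -0.001, 0.001]
contact_force: [0.5, -0.1, -1.6]
gripper_width: 0.084
```

Run:
```python
from h import *; from ov import *
st();d=snap("7","scene",(270,160,350,260),6);d2=snap("7","top",(260,150,350,225),8);st()
```

```text
t 10.3 p [0.4855 0.0204 0.1472] F [ 0.5  -0.1  -1.56] M [-0.04  0.02  0.01] w 0.084 head -79.77 j [ 0.38  0.24 -0.44 -0.   -0.89 -0.2 ]
t 10.4 p [0.4857 0.0204 0.1472] F [-0.55  0.21 -1.03] M [-0.03 -0.03  0.01] w 0.08 head -79.76 j [ 0.38  0.24 -0.44 -0.   -0.89 -0.2 ]
```

View pics/scene7.png

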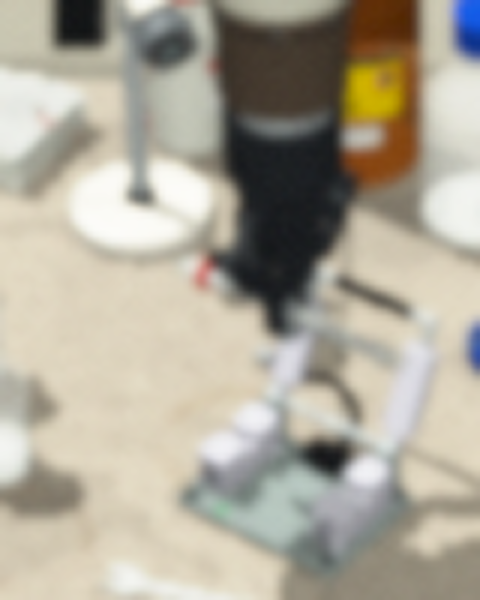

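View pics/top7.png

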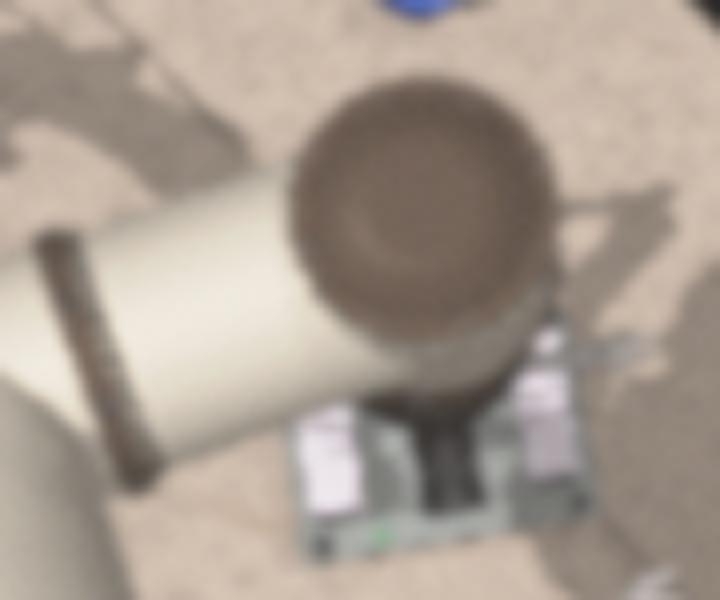

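The column is in the fingers, with the red tag at (205,272) in the scene view and the heater empty. Before moving towards the stand (308 mm high), I'll check how high the wrist link on the camera side is.

```bash
python3 - <<'E'
from h import *
np.set_printoptions(precision=3,suppress=True,linewidth=150)
for n in("top7","scene7"):
    X=cloud(load(n));P=X.reshape(-1,3)
    print(n)
    m=(P[:,2]>.16)&(P[:,0]>.2)&(P[:,0]<.62)&(P[:,1]>-.1)&(P[:,1]<.35)
    P=P[m]
    for y in np.arange(-.1,.35,.03):
        q=P[(P[:,1]>y)&(P[:,1]<=y+.03)]
        if len(q)>5: print(round(y,2),len(q),"x",np.percentile(q[:,0],[2,50,98]),"z",np.percentile(q[:,2],[2,10,50,98]))
E
python3 - <<'E'
from h import *
d=load("scene7");cv2.imwrite("pics/sc7full.png",cv2.resize(d["frame"][0:300,180:420,::-1],None,fx=2.5 ,fy=2,interpolation=cv2.INTER_CUBIC))
E
```

```text
top7
-0.07 32 x [0.494 0.5   0.506] z [0.162 0.163 0.166 0.176]
-0.04 128 x [0.458 0.482 0.508] z [0.164 0.169 0.494 0.502]
-0.01 581 x [0.43  0.466 0.523] z [0.237 0.257 0.5   0.51 ]
0.02 715 x [0.202 0.453 0.522] z [0.244 0.454 0.505 0.69 ]
0.05 1135 x [0.202 0.268 0.502] z [0.457 0.474 0.632 0.701]
0.08 1496 x [0.204 0.3   0.488] z [0.459 0.476 0.613 0.693]
0.11 1548 x [0.207 0.331 0.479] z [0.467 0.483 0.584 0.67 ]
0.14 900 x [0.257 0.375 0.471] z [0.47  0.483 0.537 0.614]
0.17 426 x [0.349 0.413 0.462] z [0.46  0.472 0.489 0.53 ]
0.2 332 x [0.373 0.413 0.451] z [0.458 0.467 0.481 0.49 ]
0.23 91 x [0.414 0.586 0.608] z [0.213 0.224 0.235 0.473]
0.26 127 x [0.572 0.594 0.617] z [0.22  0.226 0.234 0.242]
0.29 100 x [0.59  0.604 0.619] z [0.227 0.232 0.241 0.251]
0.32 89 x [0.586 0.612 0.62 ] z [0.223 0.231 0.244 0.306]
scene7
-0.07 23 x [0.489 0.496 0.503] z [0.161 0.162 0.167 0.175]
-0.04 597 x [0.453 0.478 0.507] z [0.17  0.302 0.411 0.498]
-0.01 910 x [0.432 0.455 0.522] z [0.169 0.208 0.34  0.507]
0.02 629 x [0.203 0.436 0.53 ] z [0.197 0.292 0.502 0.675]
0.05 596 x [0.212 0.288 0.471] z [0.416 0.447 0.565 0.67 ]
0.08 548 x [0.258 0.367 0.469] z [0.169 0.435 0.497 0.619]
0.11 286 x [0.335 0.401 0.463] z [0.42  0.439 0.479 0.541]
0.14 36 x [0.379 0.405 0.453] z [0.413 0.418 0.44  0.507]
0.17 21 x [0.371 0.38  0.39 ] z [0.414 0.417 0.429 0.437]
0.23 73 x [0.566 0.586 0.603] z [0.196 0.201 0.22  0.236]
0.26 40 x [0.57  0.588 0.606] z [0.206 0.217 0.232 0.241]
0.29 37 x [0.585 0.599 0.615] z [0.22  0.228 0.238 0.247]
0.32 37 x [0.583 0.604 0.619] z [0.165 0.169 0.226 0.241]
```

View pics/sc7full.png

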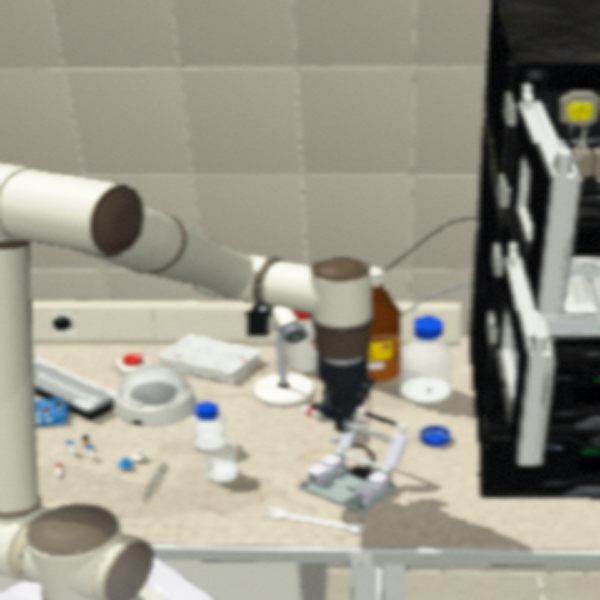

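```bash
cat >> h.py <<'E'
def held(s=None,off=0.0):
    s=s or monitor.sense();R=Ro.from_quat(s["tcp_rot"]).as_matrix();g=np.array(s["tool_pos"])-r.grip_point_offset*R[:,2]
    c=-R[:,0]; return g+off*c, c   # mid on axis, y axis
E
python3 - <<'E'
from h import *; from ov import *
g,c=held();print(g,c)
S=[(g-.091*c,g+.091*c,(255,0,255))]
k=np.array([0,0,.008])
for t in(.06,.075,.091,-.06,-.075,-.091): S.append((g+t*c-k,g+t*c+k,(0,255,0)))
overlay(load("scene7"),S,(290,180,350,240),10,"pics/ov7.png")
overlay(load("top7"),S,(290,150,350,210),10,"pics/ovt7.png")
E
```

```text
[0.48579237 0.02041915 0.16587822] [-1.77721515e-01  9.84080761e-01 -3.44857911e-04]
```

View pics/ov7.png

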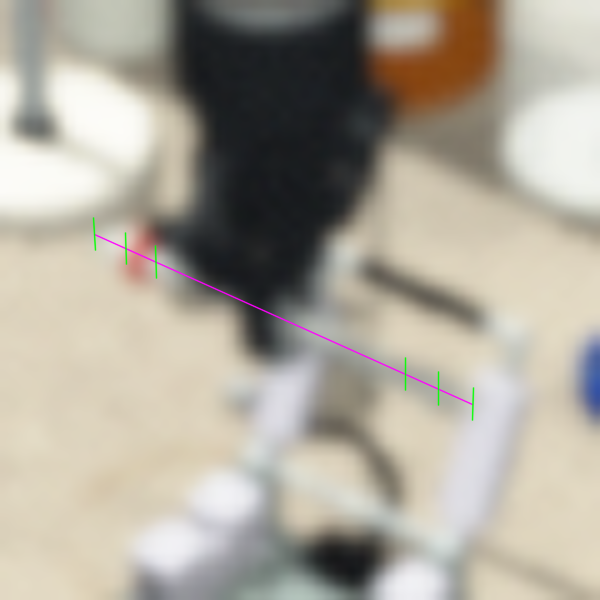

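View pics/ovt7.png

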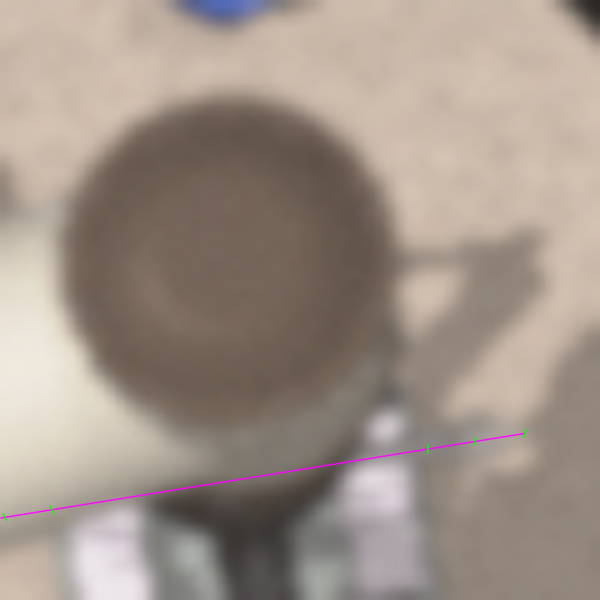

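```bash
cat >> h.py <<'E'
LENS=np.array([.584,.249,.2145]);YAW=np.radians(-112);DIP=np.radians(12)
def tgt(d,lens=None,yaw=None,dip=None,dz=0,dl=0):
    lens=LENS if lens is None else lens;yaw=YAW if yaw is None else yaw;dip=DIP if dip is None else dip
    a=np.array([np.cos(yaw)*np.cos(dip),np.sin(yaw)*np.cos(dip),-np.sin(dip)])
    z=-(np.array([0,0,1])-np.array([0,0,1])@a*a);z/=np.linalg.norm(z)
    R=np.c_[a,np.cross(z,a),z]; mid=lens+(d+.091)*a
    return mid+r.grip_point_offset*z,R
E
python3 - <<'E'
from h import *
for d in(.1,.06,.04):
    p,R=tgt(d);print(d,p);rel(p,R)
E
```

```text
0.1 [0.51547013 0.07938261 0.15649751]
linear [-52.8, -39.7, -9.4] turn [3.51, -11.74, 32.1]
0.06 [0.53012695 0.11565952 0.16481397]
linear [-85.8, -60.6, -17.8] turn [3.51, -11.74, 32.1]
0.04 [0.53745536 0.13379797 0.16897221]
linear [-102.4, -71.0, -22.0] turn [3.51, -11.74, 32.1]
```

play_rows --increments '[{"linear": [-6,-4,-8],"turn": [0.35,-1.2,3.2],"gripper": 1.0},{"linear": [-13,-10,-9],"turn": [0.9,-2.9,8],"gripper": 1.0},{"linear": [-21,-16,-9],"turn": [1.4,-4.7,12.8],"gripper": 1.0},{"linear": [-29,-22,-9],"turn": [1.9,-6.5,17.7],"gripper": 1.0},{"linear": [-37,-28,-9],"turn": [2.5,-8.2,22.5],"gripper": 1.0},{"linear": [-45,-34,-9],"turn": [3,-10,27.3],"gripper": 1.0},{"linear": [-50,-38,-9],"turn": [3.3,-11.2,30.5],"gripper": 1.0},{"linear": [-53,-40,-9],"turn": [3.5,-11.7,32.1],"gripper": 1.0},{"linear": [-53,-40,-9],"turn": [3.5,-11.7,32.1],"gripper": 1.0},{"linear": [-53,-40,-9],"turn": [3.5,-11.7,32.1],"gripper": 1.0},{"linear": [-53,-40,-9],"turn": [3.5,-11.7,32.1],"gripper": 1.0}]'

```text
time: 11.5
tool_pos: [0.5162, 0.0798, 0.1571]
tcp_rot: [-0.557, 0.824, 0.058, 0.087]
contact_force: [0.1, 0.1, -0.6]
gripper_width: 0.083
```

```bash
cat > chk.py <<'E'
from h import *; from ov import *
import sys
t=sys.argv[1]
st();snap(t,"scene");snap(t,"top")
g,c=held();a=np.array([np.cos(YAW)*np.cos(DIP),np.sin(YAW)*np.cos(DIP),-np.sin(DIP)])
tip=g+.091*c;print("tip",tip,"rel lens: ahead",(tip-LENS)@a*1e3,"perp",((tip-LENS)-(tip-LENS)@a*a)*1e3,"ang",np.degrees(np.arccos(-c@a)))
S=[(g-.091*c,g+.091*c,(255,0,255)),(LENS-.085*a,LENS+.04*a,(0,255,255))]
y=np.cross(a,[0,0,1]);y/=np.linalg.norm(y);u=np.cross(y,a)
ring=[LENS+.0215*(np.cos(f)*y+np.sin(f)*u) for f in np.linspace(0,2*np.pi,25)]
S+=[(ring[i],ring[i+1],(0,255,0)) for i in range(24)]
overlay(load("scene"+t),S,(275,140,350,230),6.6,f"pics/ovs{t}.png")
overlay(load("top"+t),S,(195,130,325,215),6,f"pics/ovt{t}.png")
E
python3 chk.py 8
```

```text
t 11.5 p [0.5162 0.0798 0.1571] F [ 0.13  0.09 -0.64] M [-0.46  0.18 -0.02] w 0.083 head -111.93 j [ 0.37  0.24 -0.35 -0.2  -0.85 -0.63]
tip [0.54806298 0.15875549 0.19449517] rel lens: ahead 99.17208781107576 perp [ 0.40167138 -0.30309163  0.61420321] ang 0.06473715448581796
```

View pics/ovs8.png

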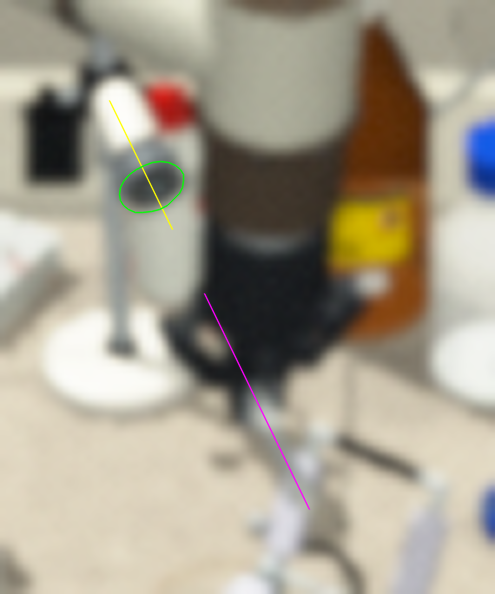

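View pics/ovt8.png

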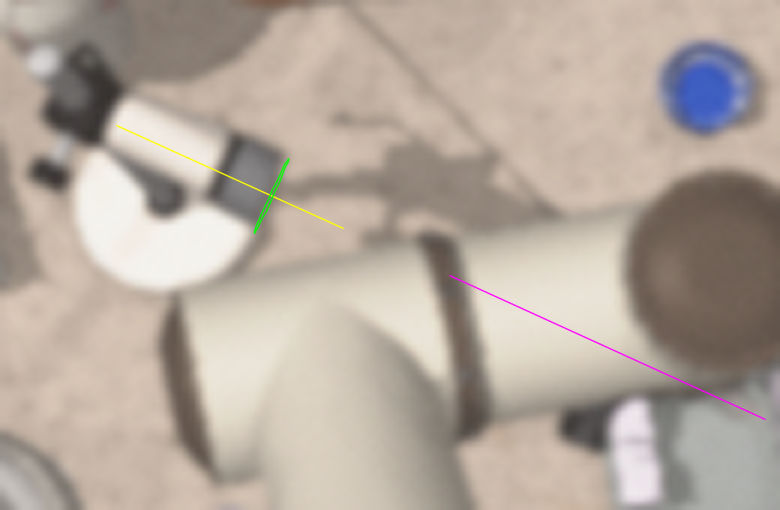

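Run:
```python
from h import *
np.set_printoptions(precision=3,suppress=True)
X=cloud(load("top8"))
for (a,b) in((180,330),(200,440),(240,330),(300,270),(440,320),(460,270),(540,270),(620,230),(700,270)):
    print((a,b),X[130+b//6,195+a//6])
S=cloud(load("scene8"));P=S.reshape(-1,3);m=(P[:,2]>.3)&(P[:,1]>.1)&(P[:,1]<.45)&(P[:,0]>.3)&(P[:,0]<.65);P=P[m]
for y in np.arange(.1,.45,.03):
    q=P[(P[:,1]>y)&(P[:,1]<y+.03)]
    if len(q):print(round(y,2),len(q),np.percentile(q[:,2],[0,5,50]),q[:,0].min(),q[:,0].max())
```

```text
(180, 330) [0.455 0.226 0.524]
(200, 440) [0.415 0.22  0.509]
(240, 330) [0.456 0.203 0.521]
(300, 270) [0.485 0.184 0.502]
(440, 320) [0.465 0.127 0.51 ]
(460, 270) [0.486 0.121 0.501]
(540, 270) [0.487 0.087 0.5  ]
(620, 230) [0.509 0.057 0.483]
(700, 270) [0.486 0.024 0.511]
0.1 468 [0.429 0.455 0.506] 0.3125282975279916 0.5028628700954275
0.13 95 [0.439 0.452 0.511] 0.37387301209488183 0.48146135738552975
0.16 12 [0.441 0.443 0.512] 0.41833222356200767 0.4760737311114432
0.19 13 [0.513 0.515 0.519] 0.44636694811149724 0.47245778554224943
0.22 3 [0.518 0.518 0.52 ] 0.4487834266423021 0.46189767798063636
```

play_rows --increments '[{"linear": [-8,0,0],"turn": [0,0,0],"gripper": 1.0},{"linear": [-18,0,0],"turn": [0,0,0],"gripper": 1.0},{"linear": [-28,0,0],"turn": [0,0,0],"gripper": 1.0},{"linear": [-38,0,0],"turn": [0,0,0],"gripper": 1.0},{"linear": [-47,0,0],"turn": [0,0,0],"gripper": 1.0},{"linear": [-54,0,0],"turn": [0,0,0],"gripper": 1.0},{"linear": [-58,0,0],"turn": [0,0,0],"gripper": 1.0},{"linear": [-58,0,0],"turn": [0,0,0],"gripper": 1.0},{"linear": [-58,0,0],"turn": [0,0,0],"gripper": 1.0},{"linear": [-58,0,0],"turn": [0,0,0],"gripper": 1.0}]'

```text
time: 12.6
tool_pos: [0.5374, 0.1322, 0.1693]
tcp_rot: [-0.556, 0.824, 0.058, 0.087]
contact_force: [-0.1, -0.2, -1.0]
gripper_width: 0.084
```

```bash
python3 chk.py 9
```

```text
t 12.6 p [0.5374 0.1322 0.1693] F [-0.09 -0.18 -0.97] M [-0.44  0.22  0.03] w 0.084 head -111.98 j [ 0.45  0.27 -0.28 -0.18 -0.87 -0.73]
tip [0.56931762 0.21113267 0.20664268] rel lens: ahead 41.35629579358556 perp [ 0.47142098 -0.3603723   0.74113906] ang 0.044753873158135345
```

View pics/ovs9.png

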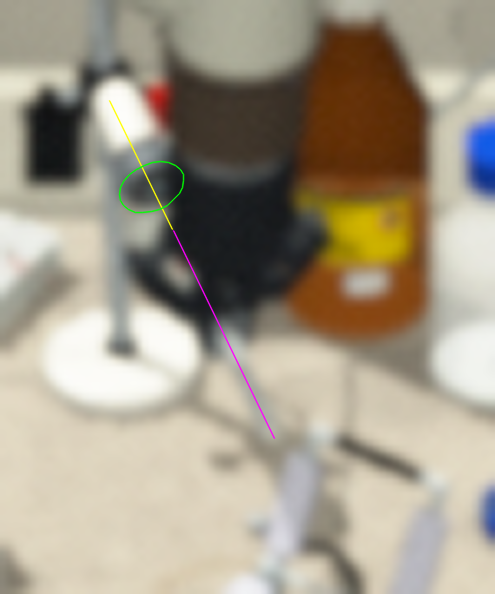

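View pics/ovt9.png

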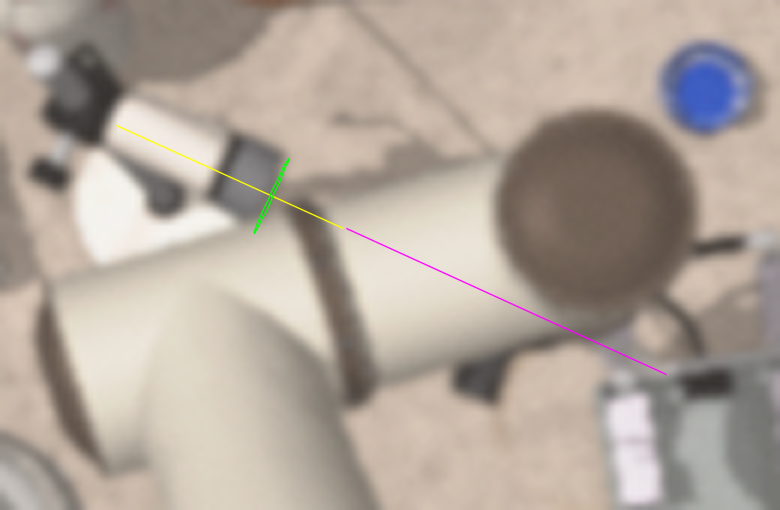

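Run:
```python
from h import *
d=load("scene9");a=d["frame"][155:215,285:325,::-1]
cv2.imwrite("pics/z9.png",cv2.resize(a,None,fx=10,fy=10,interpolation=cv2.INTER_CUBIC))
g,c=held();
for t in(.091,.075,.06,0,-.06,-.091): print(t,((proj(d,g+t*c)[0]-[285,155]+.5)*10).round())
X=cloud(d)
P=X.reshape(-1,3);q=(P-g)@c;rr=np.linalg.norm(P-g-np.outer(q,c),axis=1)
m=(rr<.02)&(np.abs(q)<.14)
for lo in np.arange(-.11,.14,.01):
    k=m&(q>lo)&(q<lo+.01)
    if k.sum()>1: print(round(lo,3),k.sum(),((P[k]-g-np.outer(q[k],c)).mean(0)*1e3).round(1))
st()
```

```text
0.091 [163. 198.]
0.075 [175. 224.]
0.06 [187. 249.]
0 [237. 351.]
-0.06 [288. 457.]
-0.091 [315. 513.]
-0.09 9 [-2.1  0.3  2.2]
-0.08 7 [-1.8 -0.   3.4]
-0.07 5 [-1.3 -0.2  3.1]
-0.06 6 [-2.6  0.4  2.7]
-0.05 4 [-2.6 -0.3  5.9]
-0.04 4 [-4.4  0.2  7. ]
-0.03 4 [-1.9  0.1  3. ]
-0.02 11 [-2.2 -0.9  7.7]
-0.01 32 [-2.  -0.   3.5]
-0.0 9 [-4.8  0.3  7.1]
0.12 7 [-5.3  2.   0.8]
0.13 32 [-3.3  1.2  0.6]
t 12.7 p [0.5375 0.1322 0.1694] F [-1.55 -0.44 -1.99] M [-0.43  0.2  -0.03] w 0.082 head -111.99 j [ 0.45  0.27 -0.28 -0.18 -0.87 -0.73]
```

View pics/z9.png

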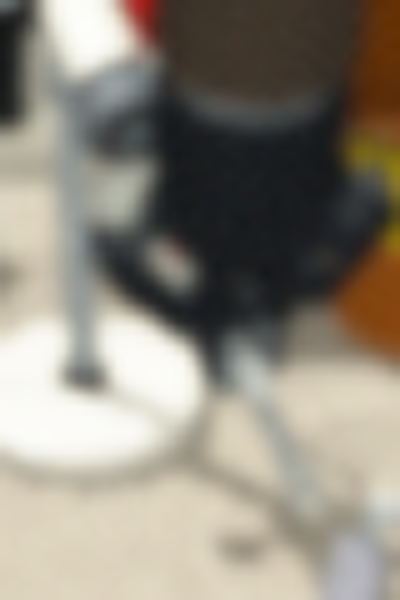

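Run:
```python
from camfit import *
np.set_printoptions(precision=4,suppress=True)
q0=np.array([.61,.315,-1.95,.2,.0165,.0145])
for L in(["scene0","scene4","scene5","scene7","scene8"],["top0","top1","top5","top7","top8"]):
    P=np.vstack([pts(n) for n in L]);q,n,e=fit(P,q0);print(n,e,np.r_[q[:2],.23]+.075*axis(q),np.degrees(q[2:4]))
    q,n,e=fit(P,np.r_[q0,0]);print(n,e,np.r_[q[:2],.23+q[6]]+.075*axis(q),np.degrees(q[2:4]))
```

```text
1501 0.002087214749673853 [0.5832 0.2474 0.2149] [-112.3086   11.5787]
1500 0.0020314885627809864 [0.5834 0.2469 0.2146] [-112.1324    9.7438]
2409 0.0017105294113248064 [0.5883 0.2505 0.2139] [-111.525    12.4163]
2411 0.00175263390548807 [0.5885 0.2511 0.2141] [-111.4129   13.9485]
```

The tip sits where the model predicts. A refit of the lens over several frames agrees with the first estimate to about 3 mm per camera. I'll settle, check stillness, and hand in.

play_rows --increments '[{"linear": [0,0,0],"turn": [0,0,0],"gripper": 1.0},{"linear": [0,0,0],"turn": [0,0,0],"gripper": 1.0},{"linear": [0,0,0],"turn": [0,0,0],"gripper": 1.0},{"linear": [0,0,0],"turn": [0,0,0],"gripper": 1.0},{"linear": [0,0,0],"turn": [0,0,0],"gripper": 1.0}]'

```text
time: 13.2
tool_pos: [0.5376, 0.1326, 0.1694]
tcp_rot: [-0.556, 0.824, 0.058, 0.088]
contact_force: [0.6, 0.5, -0.2]
gripper_width: 0.08
```

```bash
python3 chk.py 10; python3 -c "
from h import *
s=monitor.sense();print(np.round(s['dq'],4));r.sign_off();print('signed off')"
```

```text
t 13.2 p [0.5376 0.1326 0.1694] F [ 0.58  0.49 -0.21] M [-0.46  0.2   0.02] w 0.08 head -111.96 j [ 0.45  0.27 -0.28 -0.18 -0.87 -0.73]
tip [0.56941424 0.21147713 0.20671408] rel lens: ahead 40.99365198486216 perp [ 0.43515686 -0.34480277  0.73713523] ang 0.06613107327112774
[ 0.0006 -0.0017 -0.0004 -0.0002 -0.0022  0.0012]
the job is handed in; nothing more can be done
signed off
```

I swung the heater lid back to about 2.05 rad, lifted the column out at mid length, and handed the job in at about 13 s with the inlet end held in front of the lens. I don't have the verdict, since hand-in reports none.

- **Position:** from the arm's own pose, the inlet tip is about 41 mm in front of the estimated lens centre. It is about 1 mm off the lens axis, and the column is 0.1 degrees from it.
- **Steadiness:** joint speeds were about 0.002 rad/s or less, outside force about 1 N or less, and the grip was set to 70 N.

- **Camera disagreement:** the two cameras disagreed by 3 to 5 mm on where the lens is. Both placed the heater 1.5 to 4 mm further in +x than gripping the handle and column showed. I allowed for this in the lens estimate, so the true tip offset could be a few mm, still inside the 9 mm limit.
- **Limited view of the tip:** the fingers partly hid the inlet end in the last pictures. The visible parts of the column (the tag through the gap and the outlet end) matched the expected line to about 3 mm.
- **Bottle and beaker:** I kept the arm well clear of both but did not measure them again at the end.

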